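# Confirm two picks, then close the kit

## Robot

A 7-joint arm with a two-finger parallel gripper is mounted at the origin on the work surface. World frame = base frame: x ahead of the robot, y to its left, z up, the work surface at z = 0. Lengths are in m, angles in rad, forces in N, time in s.
With the tool pointing down it reaches from about 0.425 to 0.875 m from the base axis. Payload 4.7 kg.
Tool frame: the origin (TCP) lies at the very end of the fingers, on their centre line; the grasp point (between the pads) lies 19 mm behind it; z points along the fingers, y is the line along which they close (so a half turn about z gives the same grasp; the last joint's range is limited). The gripper opens to 87 mm and grips with 3 to 60 N. Pads are 19 mm wide; open, the fingers measure 117 mm over their backs; the gripper's body (75 mm by 190 mm) begins 51 mm behind the grasp point.
Start: joints at [1.317, 0.321, -0.07, 1.45, 0.023, 1.371, -0.057], TCP at [0.172, -0.627, 0.223] pointing down, gripper open.
Joint ranges: [-2.86, 2.86], [-0.3, 2.09], [-1.38, 1.24], [0.06, 2.45], [-1.56, 4.7], [0.09, 2.05], [-2.69, 2.69]. Speed limits (rad/s): [2.57, 2.57, 3.14, 3.14, 3.14, 3.14, 3.14].

## Interface

Orientations are given as a rotation vector (axis times angle).
In Python, from bench import ctrl, get_image, job gives the robot as it stands.
- The arm moves only by the shell command python3 -m crank 'ROWS' [FORCE]. ROWS is JSON, a list that holds one entry, the list of rows, each a list of 5 numbers: the shift along the tool's x, y, z in mm, then the turn about the tool's z in rad, then the closure, from -1 (fully open) to 1 (shut), so that 0 is half open. A call has 1 to 10 rows; each row shifts and turns the commanded pose from where the row before left it, along the tool's axes as they then stand; what a row does not reach is not made up. A row lasts 1/12 s, in which the tool goes at most 41.7 mm and 7.16 degrees, less where a joint would pass 70% of its speed; a pose out of reach is approached as far as the arm can. A call with a gripper value outside its range is refused whole. The fingers move at their own pace and stop on an object; FORCE is the grip in N (left out, the last holds). Time passes only in rows, so rows that do not move let the fingers close. It gives the time, the measured TCP pose, the force, the opening and the grip force at its end, in the units of the state.
- ctrl.get_state(): the state, without advancing time (a new reading comes with each control period).
- get_image(name): name is "side" or "top"; returns a dict with "pixels" (480x640x3 uint8, red, green, blue), "fx", "fy", "cx", "cy" (pixels), "T" (4x4, takes a point from camera to world coordinates). Camera axes: x right, y down, z forward; pixel columns grow to the right and rows downward; lengths in m; the calibration is good to about 2 mm. A picture is of the moment at which its call begins. There is no depth.
- job.close_job(): hands the job in; it is judged then, once.
The state is a dict: "time": time; "joint_positions": joint angles; "qd": joint speeds; "joint_torque": joint torques, N m; "position": TCP position; "tool_rot": TCP orientation; "ft_force": force on the tool from outside, world axes, zero at the start; "torque": the same for the moment, N m; "grip_width": opening from 0.0 (shut) to 1.0 (fully open); "grip_force": force on a finger pad.
Only numpy, scipy, OpenCV 4.12 (cv2) and the standard library are available. Lean on these libraries where they do the work, as an engineer would, in place of code of your own. Each camera call takes 0.05 s, during which the arm holds its last target. There are 200 camera calls.

## Task

Log a kit at the parts bench by pressing its controls: first push the plunger in front of the smallest bin fully home, then the plunger in front of the largest bin, and last press down the raised near end of the rocker (the end towards the robot) until it has tipped all the way over. Leave the plunger of the middle-sized bin out, and leave the loose tube, collar and jar standing where they are.

Things in the scene. Friction and masses are not known exactly. Their poses are not given: they have to be found in the camera images.
- bin_small: The small blue open parts bin, 100 deep (x) x 70 wide (y) x 50 high, half full of 22 mm long metal sleeves, fixed; one piece with its grey plunger stand. Origin on the aluminium plate, mid width, 30 mm behind the front wall; z up. Stand 50 x 50, 34 high, centred at x = -75 (near side). Bins and console stand in a row along y, in any order.
- small_top (a point): Centre of the flat top of the small bin's plunger: a steel disc of 32 mm diameter that stands 13 mm proud of its grey stand when out and 4 mm proud when home. It moves with the plunger; axes parallel to those of its bin.
- plunger_small (a joint): How far the small bin's plunger is pushed in, m: 0 out, 0.009 at the hard stop (home). At the start 0 to 0.0015. It moves straight down, needs about 4 N, has no return spring and stays where it is left. Press with the closed fingertips from above.
- bin_medium: The medium blue open parts bin, 130 deep (x) x 105 wide (y) x 65 high, half full of 35 mm long metal sleeves, fixed; one piece with its grey plunger stand. Origin on the aluminium plate, mid width, 30 mm behind the front wall; z up. Stand 50 x 50, 34 high, centred at x = -75 (near side). Bins and console stand in a row along y, in any order.
- medium_top (a point): Centre of the flat top of the medium bin's plunger: a steel disc of 32 mm diameter that stands 13 mm proud of its grey stand when out and 4 mm proud when home. It moves with the plunger; axes parallel to those of its bin.
- plunger_medium (a joint): How far the medium bin's plunger is pushed in, m: 0 out, 0.009 at the hard stop (home). At the start 0 to 0.0015. It moves straight down, needs about 4 N, has no return spring and stays where it is left. Press with the closed fingertips from above.
- bin_large: The large blue open parts bin, 160 deep (x) x 150 wide (y) x 80 high, half full of 60 mm long metal sleeves, fixed; one piece with its grey plunger stand. Origin on the aluminium plate, mid width, 30 mm behind the front wall; z up. Stand 50 x 50, 34 high, centred at x = -75 (near side). Bins and console stand in a row along y, in any order.
- large_top (a point): Centre of the flat top of the large bin's plunger: a steel disc of 32 mm diameter that stands 13 mm proud of its grey stand when out and 4 mm proud when home. It moves with the plunger; axes parallel to those of its bin.
- plunger_large (a joint): How far the large bin's plunger is pushed in, m: 0 out, 0.009 at the hard stop (home). At the start 0 to 0.0015. It moves straight down, needs about 4 N, has no return spring and stays where it is left. Press with the closed fingertips from above.
- console: Grey rocker housing 130 (x) x 84 (y) x 30 high, with two cheeks rising to 40 on either side (y) of the rocker, 58 apart. Fixed. Origin on the aluminium plate; the housing's centre and the rocker's axis are at x = -60, y = 0 (axis along y, 41 above the plate); -x is the near side, towards the robot.
- rocker_near (a point): Point to press: on the top face of the rocker's near half, 32 mm from the axis (14 mm short of the near end), mid width. It moves with the rocker. The rocker is a black ribbed paddle 92 (x) x 54 (y), shallow V in profile: each half slopes up from the axis by 0.12 rad.
- rocker (a joint): Rocker angle, rad: -0.2 with the near end (towards the robot) fully up, +0.2 with the near end fully down at its stop. Starts between -0.2 and -0.16 and stays where it is left. Pressing the near half about 32 mm from the axis takes 3 to 6 N.
- tube: Bystander: loose steel tube standing on end on the plate between the stands, 24 diameter, 60 high; origin at the centre of its foot.
- collar: Bystander: loose steel collar on the plate between the stands, 38 diameter, 30 high; origin at the centre of its underside.
- jar: Bystander: loose white jar on the plate between the stands, 48 diameter, 45 high; origin at the centre of its underside.
- plate: Aluminium mounting plate under bins and console, 280 (x) x 780 (y) x 10 thick, fixed on the bench; origin at the centre of its underside.

How it is judged:
By the outcome, as a careful person would: the job done as asked, in the order asked, and still so for the second after the job is handed in, with the robot touching nothing.
It also fails if it takes over 54 s, if anything falls off the work surface, if the arm or the gripper's body presses on something with over 40 N, if the wrist force passes 120 N, or if a joint passes its speed limit or range.

## Working session

There is one attempt and no reset: what is moved stays moved. The work goes in short steps, Python scripts to look and compute and a shell command to move; the robot and the scene stay as the last step left them, time stands still between calls to the robot, and variables do not carry over. Pictures are saved under pics/ and viewed, at most 10 in all, crops included, and the job is handed in when it is done.

```bash
mkdir -p pics; python3 - <<'E'
from bench import ctrl,get_image
import cv2,numpy as np
s=ctrl.get_state();print({k:s[k] for k in('time','position','tool_rot','ft_force','grip_width')})
for n in('top','side'):
    i=get_image(n);cv2.imwrite(f'pics/{n}0.png',i['pixels'][:,:,::-1]);print(n,i['fx'],i['fy'],i['cx'],i['cy'],np.round(i['T'],3).tolist())
E
```

```text
{'time': 0.0, 'position': array([ 0.17178189, -0.62631464,  0.22146975]), 'tool_rot': array([-3.11162459e+00, -4.19182424e-01,  5.88290983e-04]), 'ft_force': array([ 0.39974592, -0.8610245 , -0.43540874]), 'grip_width': 0.9993143689711994}
top 587.4391506580648 587.4391506580648 314.9602826086265 233.6928868036203 [[-0.014, -0.996, 0.085, 0.508], [-1.0, 0.016, 0.023, -0.004], [-0.025, -0.085, -0.996, 1.015], [0.0, 0.0, 0.0, 1.0]]
side 515.8082796882301 515.8082796882301 321.68403442778543 239.1724375529853 [[0.802, -0.331, 0.497, 0.135], [-0.597, -0.421, 0.683, -0.592], [-0.017, -0.844, -0.536, 0.526], [0.0, 0.0, 0.0, 1.0]]
```

View pics/top0.png

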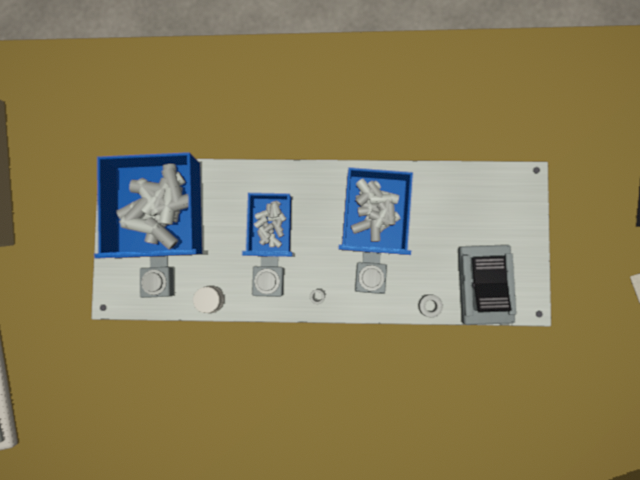

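View pics/side0.png

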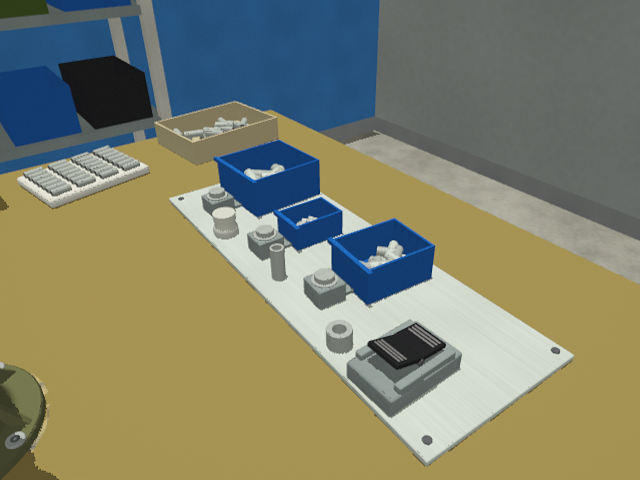

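The top view shows the large bin's stand at about (153,282), the small one at (267,281), the medium one at (371,277) and the rocker at (491,283). The jar is at (207,299), the tube at (318,295) and the collar at (430,306). Next I'll refine these.

```bash
cat > h.py <<'E'
from bench import ctrl,get_image
import numpy as np,cv2
from scipy.spatial.transform import Rotation as R
def ray(i,u,v,z):
    T=np.array(i['T']);d=T[:3,:3]@[(u-i['cx'])/i['fx'],(v-i['cy'])/i['fy'],1]
    return T[:3,3]+d*(z-T[2,3])/d[2]
def togo(p):
    s=ctrl.get_state();r=R.from_rotvec(s['tool_rot']);print('tool mm',np.round(1000*r.inv().apply(np.array(p)-s['position'])), 'x-axis yaw',np.arctan2(*r.as_matrix()[[1,0],0]))
E
python3 - <<'E'
from h import *
i=get_image('top');im=i['pixels'][:,:,::-1]
g=cv2.cvtColor(im,cv2.COLOR_BGR2GRAY)
for n,(u,v) in dict(large=(153,282),small=(267,281),medium=(371,277)).items():
    c=g[v-18:v+18,u-18:u+18];c=cv2.resize(c,None,fx=8,fy=8,interpolation=cv2.INTER_CUBIC)
    h=cv2.HoughCircles(c,cv2.HOUGH_GRADIENT,1,200,param1=80,param2=15,minRadius=65,maxRadius=100)
    if h is None: print(n,None);continue
    x,y,r=h[0,0];U=u-18+(x+.5)/8-.5;V=v-18+(y+.5)/8-.5
    p=ray(i,U,V,.056);print(n,U,V,r/8,p.round(4));
    if n=='small':togo(p+[0,0,.06])
hs=im[235:330,455:520];m=(hs.max(2)<60).astype(np.uint8)
m=cv2.morphologyEx(m,cv2.MORPH_CLOSE,np.ones((7,7)))
c=max(cv2.findContours(m,0,1)[0],key=cv2.contourArea);b=cv2.minAreaRect(c);print(b)
print([ray(i,x+455,y+235,.055).round(4).tolist() for x,y in cv2.boxPoints(b)])
a=cv2.resize(im[235:330,455:520],None,fx=5,fy=5);bb=cv2.resize(im[235:330,130:230],None,fx=3.2,fy=5)
cv2.imwrite('pics/c.png',np.hstack([a,bb]))
E
```

```text
large None
small None
medium None
((34.83346939086914, 49.06800842285156), (57.274017333984375, 35.67190933227539), 84.17366027832031)
[[0.5474, -0.2318, 0.055], [0.5524, -0.2892, 0.055], [0.4605, -0.2947, 0.055], [0.4555, -0.2378, 0.055]]
```

View pics/c.png

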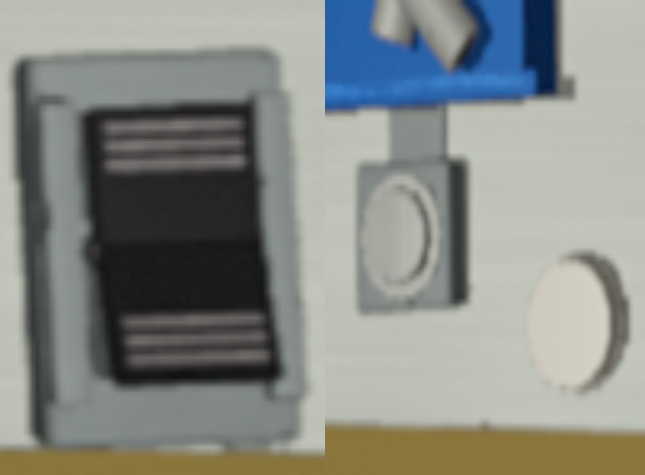

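The crop shows the rocker with its near end at the bottom, raised. The large plunger's disc is centred at about (152,282), sitting inside a lighter ring. With 32 mm discs, these centres are accurate enough.

```bash
python3 - <<'E'
from h import *
i=get_image('top')
for n,u,v in(('small',266.5,280.5),('large',152,282),('jar',207,299),('tube',318,295)):
    p=ray(i,u,v,.056);print(n,p.round(4));
    togo(p+[0,0,.05])
togo([.45,-.42,.22])
E
```

```text
small [0.5145 0.0984 0.056 ]
tool mm [ 522. -608.  117.] x-axis yaw 0.26781625007833654
large [0.5147 0.2865 0.056 ]
tool mm [ 572. -790.  117.] x-axis yaw 0.26781625007833654
jar [0.4858 0.1959 0.056 ]
tool mm [ 520. -710.  117.] x-axis yaw 0.26781625007833654
tube [0.4899 0.0147 0.056 ]
tool mm [ 476. -534.  116.] x-axis yaw 0.26781625007833654
tool mm [ 323. -126.    2.] x-axis yaw 0.26781625007833654
```

```bash
python3 -m crank '[[[0,0,0,0.09,1],[0,0,0,0.09,1],[0,0,0,0.088,1],[35,-20,0,0,1],[35,-20,0,0,1],[35,-20,0,0,1],[35,-20,0,0,1],[35,-20,0,0,1],[35,-20,0,0,1],[35,-20,0,0,1]]]' 20; python3 -c "
from h import *
togo([.5145,.0984,.1])"
```

```text
time: 1.03
position: [0.4184, -0.4856, 0.2225]
tool_rot: [3.141, -0.001, -0.0]
ft_force: [0.5, -0.2, -0.5]
grip_width: 0.326
grip_force: 0.0
tool mm [  96. -584.  122.] x-axis yaw -0.00038613892199185624
```

```bash
python3 -m crank '[[[9,-34,0,0,1],[9,-34,0,0,1],[9,-34,0,0,1],[9,-34,0,0,1],[9,-34,0,0,1],[9,-34,0,0,1],[9,-34,0,0,1],[9,-34,0,0,1],[9,-34,0,0,1],[9,-34,0,0,1]]]'
python3 -m crank '[[[1,-30,0,0,1],[1,-30,0,0,1],[1,-30,0,0,1],[1,-30,0,0,1],[1,-30,0,0,1],[1,-30,0,0,1],[0,-30,0,0,1],[0,-30,0,0,1],[0,0,0,0,1],[0,0,0,0,1]]]'; python3 -c "
from h import *
togo([.5145,.0984,.1])"
```

```text
time: 1.87
position: [0.5071, -0.1453, 0.2226]
tool_rot: [3.141, -0.001, 0.0]
ft_force: [0.9, 0.9, 0.3]
grip_width: 0.005
grip_force: 0.0
time: 2.7
position: [0.5127, 0.0953, 0.2225]
tool_rot: [-3.141, -0.007, 0.0]
ft_force: [0.6, -0.8, 0.8]
grip_width: 0.006
grip_force: 0.0
tool mm [  2.  -3. 123.] x-axis yaw 0.004407872625328968
```

Descend to z≈0.075 and check alignment from the side.

```bash
python3 -m crank '[[[1,-3,25,0,1],[1,0,30,0,1],[0,0,30,0,1],[0,0,30,0,1],[0,0,20,0,1],[0,0,12,0,1],[0,0,0,0,1],[0,0,0,0,1]]]'
python3 - <<'E'
from h import *
for n,(u,v) in(('top',(267,281)),('side',(265,240))):
    i=get_image(n);a=i['pixels'][v-50:v+50,u-60:u+60,::-1];cv2.imwrite(f'pics/{n}1.png',a) 
    if n=='top': t=a
cv2.imwrite('pics/p1.png',cv2.resize(np.hstack([t,a]),None,fx=3.3,fy=3.3))
E
```

```text
time: 3.37
position: [0.5153, 0.0953, 0.0757]
tool_rot: [3.141, -0.002, -0.001]
ft_force: [1.0, -0.1, -0.1]
grip_width: 0.003
grip_force: 0.0
```

View pics/p1.png

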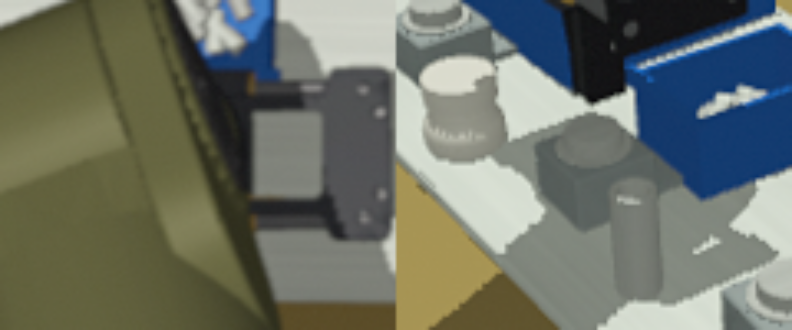

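```bash
python3 - <<'E'
from h import *
s=ctrl.get_state();p=s['position'];print(p)
i=get_image('side')
for q in([*p[:2],.0757],[.5145,.0984,.056],[*p[:2],.056]):
    c=np.linalg.inv(i['T'])@[*q,1];print(i['fx']*c[0]/c[2]+i['cx'],i['fy']*c[1]/c[2]+i['cy'],c[2])
# disc/tip as read off the 3.3x crop
for x,y,z in((592,138,.056),(595,100,.0757)):
    print(ray(i,205+(x-396)/3.3,190+y/3.3,z).round(4))
E
```

```text
[0.51651914 0.0959211  0.07710774]
266.38295371317054 218.54210136969087 0.9010885059450324
265.49940510039346 227.98766548262014 0.9123293292768072
267.21033415495316 228.19196468711897 0.9116392340325989
[0.5062 0.0885 0.056 ]
[0.5118 0.0919 0.0757]
```

The fingertip hangs over the small plunger's disc in the side view. The views differ by several millimetres, so I'll measure the disc again in the unshadowed first pictures.

```bash
python3 - <<'E'
import cv2,numpy as np
t=cv2.imread('pics/top0.png');s=cv2.imread('pics/side0.png')
f=lambda a,u,v:cv2.resize(a[v-15:v+15,u-20:u+20],None,fx=10,fy=10,interpolation=cv2.INTER_CUBIC)
cv2.imwrite('pics/p2.png',np.vstack([np.hstack([f(t,267,281),f(s,265,232)]),np.hstack([f(t,153,282),f(s,216,196)])]))
E
```

```text
(no output)
```

View pics/p2.png

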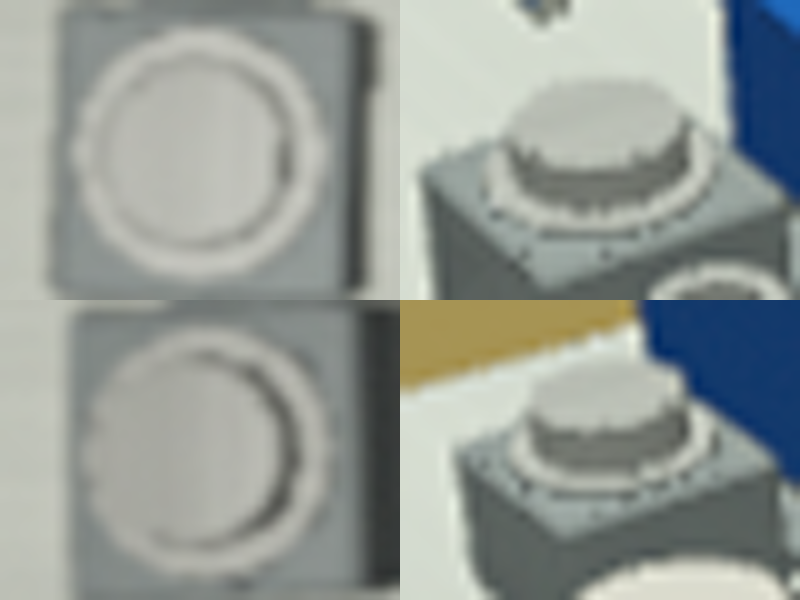

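In the crop, the small disc's top is at top-view (265.2,280.7) and side-view (264.2,228.7). The large disc's top is at (151,281.8) and (216.2,190).

```bash
python3 - <<'E'
from h import *
t=get_image('top');s=get_image('side')
for n,a,b in(('small',(265.2,280.7),(264.2,228.7)),('large',(151,281.8),(216.2,190))):
    P=[ray(t,*a,.0565),ray(s,*b,.0565)];print(n,np.round(P,4));m=np.mean(P,0);togo(m)
E
```

```text
small [[0.5142 0.1005 0.0565]
 [0.511  0.097  0.0565]]
tool mm [-4. -3. 20.] x-axis yaw -0.000365283247931144
large [[0.5151 0.288  0.0565]
 [0.5133 0.2867 0.0565]]
tool mm [  -2. -191.   20.] x-axis yaw -0.000365283247931144
```

```bash
python3 -m crank '[[[-3,-3,8,0,1],[0,0,8,0,1],[0,0,4,0,1],[0,0,3,0,1],[0,0,3,0,1],[0,0,2,0,1],[0,0,0,0,1]]]'; python3 -m crank '[[[0,0,1,0,1],[0,0,0,0,1],[0,0,0,0,1]]]'
```

```text
time: 4.2
position: [0.5115, 0.0994, 0.0483]
tool_rot: [3.141, 0.0, -0.003]
ft_force: [-6.1, 0.2, 11.4]
grip_width: 0.002
grip_force: 5.9
time: 4.45
position: [0.5115, 0.0994, 0.0482]
tool_rot: [3.14, 0.0, -0.003]
ft_force: [-8.1, 0.0, 18.4]
grip_width: 0.006
grip_force: 9.1
```

The force climbs to 18 N with no further travel at z=0.048, so the small plunger is home. Next is the large one.

```bash
python3 -m crank '[[[0,0,-20,0,1],[0,0,-30,0,1],[0,0,-20,0,1],[0,-30,0,0,1],[0,-32,0,0,1],[1,-32,0,0,1],[1,-32,0,0,1],[1,-32,0,0,1],[0,-29,0,0,1],[0,0,0,0,1]]]'; python3 -c "
from h import *
togo([.5142,.2873,.0565])"
```

```text
time: 5.28
position: [0.5131, 0.2937, 0.1165]
tool_rot: [-3.136, -0.013, 0.001]
ft_force: [-0.6, 1.3, 0.7]
grip_width: 0.003
grip_force: 0.0
tool mm [ 1.  7. 60.] x-axis yaw 0.008020278080125124
```

```bash
python3 -m crank '[[[0,0,20,0,1],[0,0,15,0,1],[0,0,10,0,1],[0,0,5,0,1],[0,0,0,0,1]]]'; python3 -c "
from h import *
togo([.5142,.2873,.0565])"
```

```text
time: 5.7
position: [0.5146, 0.2851, 0.0651]
tool_rot: [3.14, -0.001, -0.003]
ft_force: [-0.3, -0.1, -0.3]
grip_width: 0.006
grip_force: 0.0
tool mm [-0. -2.  9.] x-axis yaw -0.0007623626334693197
```

```bash
python3 -m crank '[[[0,-2,5,0,1],[0,0,4,0,1],[0,0,3,0,1],[0,0,3,0,1],[0,0,2,0,1],[0,0,0,0,1]]]'; python3 -m crank '[[[0,0,1,0,1],[0,0,0,0,1],[0,0,0,0,1]]]'
```

```text
time: 6.2
position: [0.5157, 0.2886, 0.0498]
tool_rot: [-3.141, 0.0, -0.002]
ft_force: [0.9, 1.2, 2.2]
grip_width: 0.002
grip_force: 1.0
time: 6.45
position: [0.5156, 0.2885, 0.0489]
tool_rot: [-3.141, 0.0, -0.002]
ft_force: [1.2, 2.0, 2.0]
grip_width: 0.004
grip_force: 1.5
```

```bash
python3 -m crank '[[[0,0,1,0,1],[0,0,1,0,1],[0,0,0,0,1],[0,0,0,0,1]]]';python3 -m crank '[[[0,0,1,0,1],[0,0,0,0,1],[0,0,0,0,1]]]'
```

```text
time: 6.78
position: [0.5157, 0.2886, 0.0483]
tool_rot: [-3.142, 0.0, -0.002]
ft_force: [-1.9, -0.5, 12.7]
grip_width: 0.006
grip_force: 6.3
time: 7.03
position: [0.5157, 0.2886, 0.0482]
tool_rot: [3.141, -0.0, 0.003]
ft_force: [-3.8, -1.1, 17.7]
grip_width: 0.004
grip_force: 9.2
```

The large plunger is home too. Now up and over to the rocker.

```bash
python3 -m crank '[[[0,0,-20,0,1],[0,0,-35,0,1],[0,0,-35,0,1],[0,25,0,0,1],[0,35,0,0,1],[0,35,0,0,1],[0,35,0,0,1],[0,35,0,0,1],[0,35,0,0,1],[0,35,0,0,1]]]'
python3 -m crank '[[[-5,35,0,0,1],[-5,35,0,0,1],[-5,35,0,0,1],[-5,35,0,0,1],[-5,35,0,0,1],[-6,35,0,0,1],[-6,35,0,0,1],[-6,35,0,0,1],[0,35,0,0,1],[0,0,0,0,1]]]'
python3 -m crank '[[[0,0,0,0,1],[0,0,15,0,1],[0,0,10,0,1],[0,0,0,0,1]]]'
python3 - <<'E'
from h import *
togo([.472,-.264,.065])
s=get_image('side')['pixels'][270:430,300:500,::-1];cv2.imwrite('pics/p3.png',cv2.resize(s,None,fx=3.5,fy=3.5))
s=get_image('side')
for q in([.472,-.264,.065],[*ctrl.get_state()['position']]):
    c=np.linalg.inv(s['T'])@[*q,1];print((s['fx']*c[0]/c[2]+s['cx']-300)*3.5,(s['fy']*c[1]/c[2]+s['cy']-270)*3.5)
E
```

```text
time: 7.87
position: [0.5136, 0.0508, 0.1347]
tool_rot: [3.141, -0.001, -0.004]
ft_force: [1.6, -0.9, -0.7]
grip_width: 0.006
grip_force: 0.0
time: 8.7
position: [0.4684, -0.2706, 0.1345]
tool_rot: [3.138, -0.018, -0.005]
ft_force: [0.3, -0.1, 0.8]
grip_width: 0.007
grip_force: 0.0
time: 9.03
position: [0.4701, -0.2596, 0.1077]
tool_rot: [-3.138, -0.003, 0.008]
ft_force: [-0.7, 0.4, -0.1]
grip_width: 0.005
grip_force: 0.0
tool mm [ 2.  5. 43.] x-axis yaw 0.001693602449942856
309.32862200741306 285.95754629610656
308.36716043264335 185.39226373128201
```

View pics/p3.png

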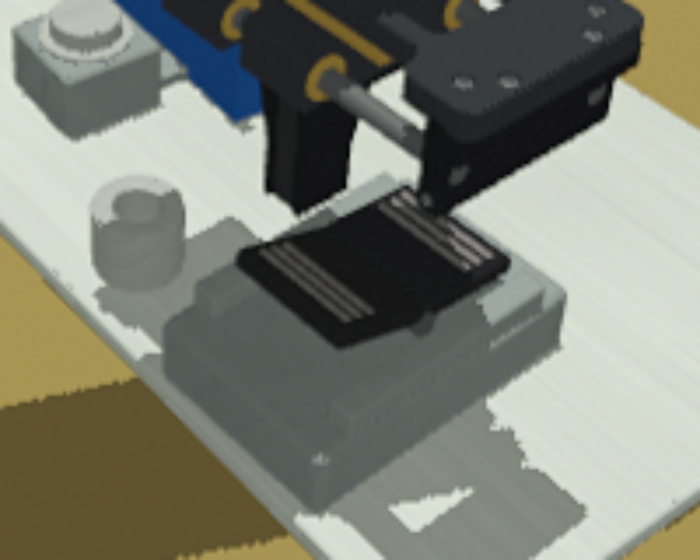

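The near end is still raised, with its stripes centred at about (315,282) in the crop. The projected target is (309,286), which agrees.

```bash
python3 -m crank '[[[1,4,15,0,1],[0,0,15,0,1],[0,0,8,0,1],[0,0,5,0,1],[0,0,3,0,1],[0,0,3,0,1],[0,0,2,0,1],[0,0,0,0,1]]]'; python3 -m crank '[[[0,0,2,0,1],[0,0,2,0,1],[0,0,2,0,1],[0,0,0,0,1],[0,0,0,0,1]]]'
```

```text
time: 9.8
position: [0.473, -0.266, 0.0596]
tool_rot: [3.141, -0.0, 0.0]
ft_force: [-0.4, -0.5, -0.1]
grip_width: 0.006
grip_force: 0.3
time: 10.22
position: [0.4729, -0.2662, 0.0572]
tool_rot: [3.14, -0.001, -0.002]
ft_force: [-11.7, 4.2, 27.4]
grip_width: 0.004
grip_force: 13.0
```

It has gone solid at z=0.057. I'll lift and look.

```bash
python3 -m crank '[[[0,0,-10,0,1],[0,0,-30,0,1],[0,0,-40,0,1],[0,0,-30,0,1],[0,0,0,0,1],[0,0,0,0,1]]]'
python3 - <<'E'
from h import *
s=get_image('side')['pixels'][180:430,190:500,::-1];cv2.imwrite('pics/p4.png',cv2.resize(s,None,fx=2.3,fy=2.3))
E
```

```text
time: 10.72
position: [0.475, -0.2666, 0.1659]
tool_rot: [3.139, -0.0, 0.008]
ft_force: [-0.1, 0.3, -0.7]
grip_width: 0.007
grip_force: 0.0
```

View pics/p4.png

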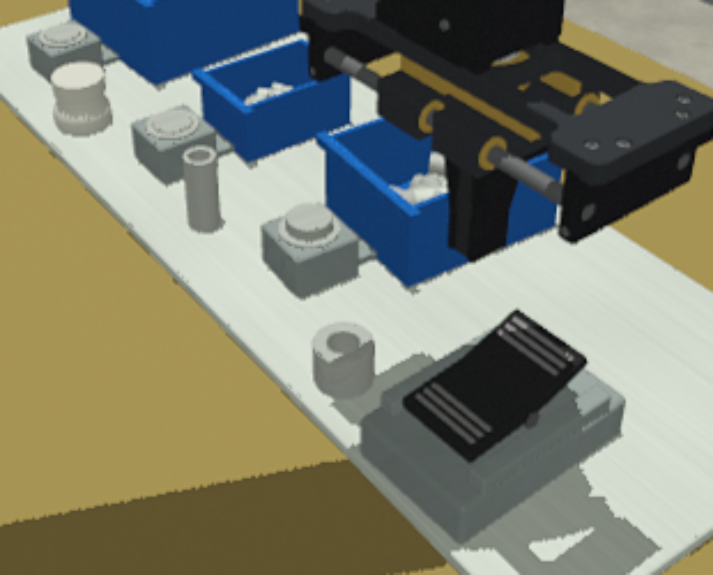

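Both plungers are flush, the medium one still stands proud, and the rocker's near end is down, having resisted 27 N against the usual 3 to 6 N. The jar, tube and collar are still standing.

```bash
python3 -c "
from bench import job
print(job.close_job())"
```

```text
the job is handed in; nothing more can be done
None
```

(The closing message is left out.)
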